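Show on video where the red brooch goes

ROBOT

A 7-joint arm with a two-finger parallel gripper is mounted at the origin on the work surface. World frame = base frame: x ahead of the robot, y to its left, z up, the work surface at z = 0. Lengths are in m, angles in rad, forces in N, time in s.
With the tool pointing down it reaches from about 0.425 to 0.925 m from the base axis. Payload 6.8 kg.
Tool frame: the origin (TCP) lies between the finger pads; the fingertips stand 17 mm ahead of it and the grasp point (between the pads) lies 2 mm behind it; x points along the fingers, y is the direction in which the jaws open and shut, and the axes are right-handed (so a half turn about x gives the same grasp; the last joint's range is limited). The gripper opens to 85 mm and grips with 20 to 120 N. Pads are 22 mm wide; open, the fingers measure 114 mm over their backs; the gripper's body (76 mm by 85 mm) begins 54 mm behind the grasp point. The pads swing forward as they close: fully open they stand 13 mm farther back than shut.
Start: joints at [1.048, 0.477, 0.022, 1.555, -0.011, 1.109, -0.083], TCP at [0.272, -0.618, 0.248] pointing down, gripper open.
Joint ranges: [-2.96, 2.96], [-0.34, 2.1], [-1.41, 1.46], [0.24, 2.44], [-1.37, 4.51], [0.17, 1.92], [-2.96, 2.96]. Speed limits (rad/s): [2.39, 2.39, 3.14, 3.14, 3.14, 3.14, 3.14].

INTERFACE

Orientations are given as a rotation vector (axis times angle).
In Python, from bench import r gives the robot as it stands. The module is installed in compiled form; this text tells all that it offers.
- The arm moves only by the tool apply_moves, never from a script. Its argument "increments" is text: rows parted by semicolons, each of 7 numbers parted by spaces: the finger opening in mm, from 0 to 85.4, then the shift along the tool's x, y, z normalised to -1 to 1, where 1 is 100 cm, then the turn, a rotation vector about the tool's x, y, z normalised to -1 to 1, where 1 is 0.12 rad. In form: gripper x y z wx wy wz; .... A call has exactly 8 rows; each row shifts and turns the commanded pose from where the row before left it, along the tool's axes as they then stand; what a row does not reach is not made up. A row lasts 1/10 s, in which the tool goes at most 50 mm and 8.59 degrees, less where a joint would pass 70% of its speed; a pose out of reach is approached as far as the arm can. A call with a number of a shift or a turn outside -1 to 1 is refused whole. A call with a gripper value outside its range is refused whole. The fingers move at their own pace and stop on an object; "squeeze" is the grip in N (left out, the last holds). Time passes only in rows, so rows that do not move let the fingers close, or fill a call up. It gives the time, the measured TCP pose, the force and the opening at its end, in the units of the state.
- r.get_obs(): the state, without advancing time (a new reading comes with each control period).
- r.grab_frame(name): name is "scene" or "top"; returns a dict with "color" (480x640x3 uint8, blue, green, red), "fx", "fy", "cx", "cy" (pixels), "k1" (the pictures are not rectified: a ray, as slopes to the right and down, at radius r is drawn at 1 + k1 r^2 times it, then the intrinsics apply), "origin" and "orientation" of the camera in the world. Camera axes: x right, y up, looking along -z (the intrinsics and any distortion apply to the point x, -y, -z); pixel columns grow to the right and rows downward; lengths in m; the calibration is good to about 2 mm. A picture is of the moment at which its call begins. There is no depth.
- r.hand_in(): hands the job in, once; it reports no verdict.
The state is a dict: "clock": time; "joints": joint angles; "qvel": joint speeds; "tau": joint torques, N m; "tcp_pos": TCP position; "orientation": TCP orientation; "contact_force": force on the tool from outside, world axes, zero at the start; "moment": the same for the moment, N m; "grip_width": finger opening in m.
Only numpy, scipy, OpenCV 4.12 (cv2) and the standard library are available. Lean on these libraries where they do the work, as an engineer would, in place of code of your own. Each camera call takes 0.05 s, during which the arm holds its last target. There are 200 camera calls.

TASK

Record a short hand-over clip for a colleague at the goldsmith's bench: press the green record button on the bench camera and let it come up again, then point at the brooch with the red stone, with the fingertips 1 to 4 cm straight above it and staying there for two seconds. Then point in the same way at the empty place in the wooden tray where it is to go, also for two seconds, and finish still pointing there. Nothing is picked up: do not touch the jewellery, blocks, pads or tray, and travel well above the other pieces so that you never seem to point at one of them.

Things in the scene. Friction and masses are not known exactly. Their poses are not given: they have to be found in the camera images.
- brooch_red: loose brooch: round gold-coloured disc 38 mm across and 4 mm thick carrying a domed red stone 26 mm across; 13 mm high in all. Origin at the centre of its underside, z up. It lies flat on top of a setting block
- red_top (a point): top of the dome of the red stone, centre of the brooch, about 43 mm above the table; z up
- block_red: loose pale wooden setting block, 50 x 50 mm, 30 mm high, under the brooch with the red stone. Origin at the centre of its underside. The blocks stand at least 100 mm apart, centre to centre
- brooch_green: loose brooch: round gold-coloured disc 38 mm across and 4 mm thick carrying a domed green stone 26 mm across; 13 mm high in all. Origin at the centre of its underside, z up. It lies flat on top of a setting block
- green_top (a point): top of the dome of the green stone, centre of the brooch, about 43 mm above the table; z up
- block_green: loose pale wooden setting block, 50 x 50 mm, 30 mm high, under the brooch with the green stone. Origin at the centre of its underside. The blocks stand at least 100 mm apart, centre to centre
- brooch_blue: loose brooch: round gold-coloured disc 38 mm across and 4 mm thick carrying a domed blue stone 26 mm across; 13 mm high in all. Origin at the centre of its underside, z up. It lies flat on top of a setting block
- blue_top (a point): top of the dome of the blue stone, centre of the brooch, about 43 mm above the table; z up
- block_blue: loose pale wooden setting block, 50 x 50 mm, 30 mm high, under the brooch with the blue stone. Origin at the centre of its underside. The blocks stand at least 100 mm apart, centre to centre
- brooch_white: loose brooch: round gold-coloured disc 38 mm across and 4 mm thick carrying a domed white stone 26 mm across; 13 mm high in all. Origin at the centre of its underside, z up. It lies flat on top of a setting block
- white_top (a point): top of the dome of the white stone, centre of the brooch, about 43 mm above the table; z up
- block_white: loose pale wooden setting block, 50 x 50 mm, 30 mm high, under the brooch with the white stone. Origin at the centre of its underside. The blocks stand at least 100 mm apart, centre to centre
- tray: fixed wooden delivery tray 216 mm (its x) x 76 mm (its y), 22 mm high, walls and floor 4 mm, with two dividers making a row of three places along its x, 71 mm apart. Each place holds a loose dark pad. Origin at the centre of the underside
- pad_free: plain dark pad 60 x 60 x 6 mm with nothing on it, lying in the empty place of the tray (any of the three). Origin at the centre of its underside
- free_top (a point): centre of the top face of the empty pad, i.e. of the empty place, about 10 mm above the table (12 mm below the tray's rim); z up
- pad_copper: like the empty pad, with a round copper badge 40 mm across and 8 mm high on it: a place already taken. Origin at the centre of the pad's underside
- copper_top (a point): centre of the top of the copper badge, 14 mm above the pad's underside; z up
- pad_cross: like the empty pad, with a silvery equal-armed cross 46 mm across and 8 mm high on it: a place already taken. Origin at the centre of the pad's underside
- cross_top (a point): centre of the top of the cross, 14 mm above the pad's underside; z up
- camera: fixed bench camera: white base 110 mm (its x) x 170 mm (its y) x 30 mm high, with the record button 45 mm to the -y side of its centre, and 62 mm to the +y side a column with a black camera head, 193 mm high in all. Origin at the centre of the underside
- record (a joint): travel of the green record button, in m: 0 up, 0.006 fully down. A spring returns it when it is let go; fully down takes 5 N. It counts as pressed beyond 0.004
- record_top (a point): centre of the top face of the green record button (28 mm across, in a black housing on the camera's base), pressed straight down; z up
Things that resemble listed ones, but are neither listed nor needed, are in the scene too. Leave any white look-alike of the pad_cross alone.

How it is judged:
By the outcome, as a careful person would: the job done as asked, in the order asked, and still so for the second after the job is handed in, with the robot touching nothing.
It also fails if it takes over 51 s, if anything falls off the work surface, if the arm or the gripper's body presses on something with over 40 N, if the wrist force passes 120 N, or if a joint passes its speed limit or range.

## Working session

There is one attempt and no reset: what is moved stays moved. The work goes in short steps, Python scripts to look and compute and a tool call to move; the robot and the scene stay as the last step left them, time stands still between calls to the robot, and variables do not carry over. Pictures are saved under pics/ and viewed, about 8 in all and at most 12, crops included, and the job is handed in when it is done.

Besides the shell and the picture viewer there is one more tool, called after "Call:" in YAML: its name, and indented under it one key for each argument. apply_moves: Moves the arm, as the interface text tells. Scaled input: -1 to 1 covers 100 cm each way for a shift and 0.12 rad each way for a turn. Its arguments: {"type":"object","properties":{"increments":{"type":"string"},"squeeze":{"type":"number"}},"required":["increments"]}

```bash
mkdir -p pics; cat > h.py <<'E'
import numpy as np, cv2
from bench import r
from scipy.spatial.transform import Rotation as R
def ray(f,u,v):
    K=np.array([[f["fx"],0,f["cx"]],[0,f["fy"],f["cy"]],[0,0,1]])
    p=cv2.undistortPoints(np.array([[[u,v]]],float),K,np.array([f["k1"],0,0,0,0.]))[0,0]
    o=np.array(f["orientation"]); M=R.from_rotvec(o).as_matrix() if o.size==3 else o
    return np.array(f["origin"]),M@np.array([p[0],-p[1],-1])
def at(f,u,v,z):
    o,d=ray(f,u,v); return o+d*(z-o[2])/d[2]
E
python3 - <<'E'
from h import *
print(r.get_obs())
for n in("top","scene"):
    f=r.grab_frame(n); cv2.imwrite(f"pics/{n}0.png",f["color"]); print({k:v for k,v in f.items() if k!="color"})
E
```

```text
{'clock': 0.0, 'joints': array([ 1.04794277,  0.47780938,  0.02233225,  1.55644571, -0.01150487,
        1.10929646, -0.0831149 ]), 'qvel': array([-0.00126107,  0.00243938, -0.0018848 , -0.00184615, -0.00016536,
        0.00023815, -0.00010224]), 'tau': array([-2.12438777e-04, -5.96443534e+01,  1.60789009e+00, -2.81196696e+01,
        1.24652154e-02,  9.27776797e-03,  2.43896892e-05]), 'tcp_pos': array([ 0.27177003, -0.61726198,  0.24732174]), 'orientation': array([ 1.99305574,  0.42125484, -1.99407838]), 'contact_force': array([ 0.33288105, -1.08095013, -0.05275776]), 'moment': array([-8.46707801e-05,  4.67488528e-02,  3.40114019e-02]), 'grip_width': 0.08521605055185372}
{'fx': 534.9682123568032, 'fy': 534.9682123568032, 'cx': 320.8731089636231, 'cy': 232.4852540788854, 'k1': -0.029224507263119204, 'origin': array([ 0.32520614, -0.03052661,  1.04691669]), 'orientation': array([ 0.18809252, -0.17977196, -1.52435222])}
{'fx': 523.0726585257296, 'fy': 523.0726585257296, 'cx': 320.8547640864205, 'cy': 243.89203714683316, 'k1': 0.006911966647596397, 'origin': array([ 1.23720799, -0.41191558,  0.87791941]), 'orientation': array([0.68379482, 0.40094058, 1.02364299])}
```

View pics/top0.png

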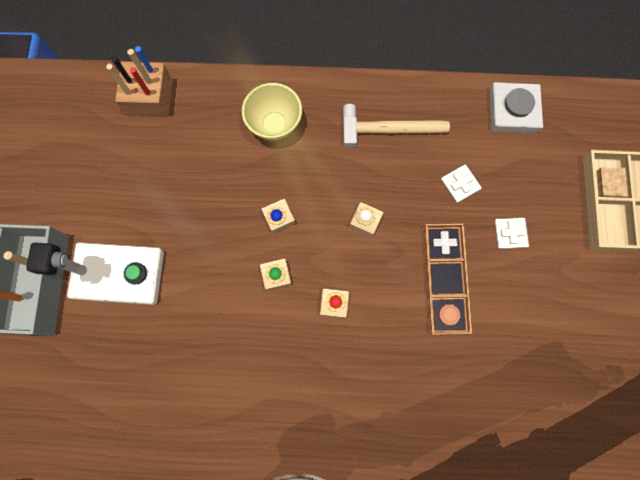

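View pics/scene0.png

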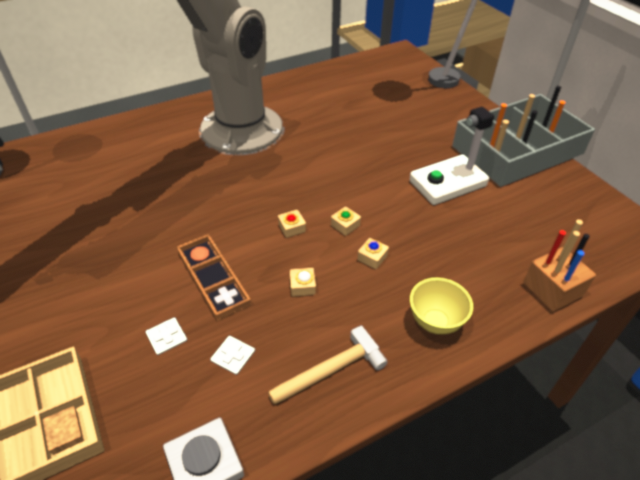

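Top view: record button at about (135,272), red stone (336,302), empty place (447,279) between cross (445,243) and copper (450,315). Other stones are green (275,273), blue (277,216) and white (366,216). Scene view: button (436,176), red (291,218), empty place (211,273).

```bash
python3 - <<'E'
from h import *
F={n:r.grab_frame(n) for n in("top","scene")}
def blob(f,u,v,lo,hi,w=18):
    c=f["color"][v-w:v+w,u-w:u+w]; h=cv2.cvtColor(c,cv2.COLOR_BGR2HSV)
    m=cv2.inRange(h,lo,hi)
    n,l,s,cen=cv2.connectedComponentsWithStats(m); i=1+s[1:,4].argmax(); return cen[i]+[u-w,v-w],s[i]
def tri(a,b):
    o1,d1=ray(F["top"],*a);o2,d2=ray(F["scene"],*b)
    t=np.linalg.lstsq(np.c_[d1,-d2],o2-o1,rcond=None)[0];p,q=o1+t[0]*d1,o2+t[1]*d2
    return (p+q)/2,np.linalg.norm(p-q)
for nm,a,b,z,lo,hi in [("rec",(135,272),(436,176),.045,(45,80,40),(90,255,255)),("red",(336,302),(291,218),.040,(0,180,120),(6,255,255)),
  ("green",(275,273),(346,215),.04,(45,80,40),(90,255,255)),("blue",(277,216),(374,246),.04,(105,100,40),(130,255,255))]:
    A,s=blob(F["top"],*a,lo,hi);B,s2=blob(F["scene"],*b,lo,hi)
    print(nm,A,s[2:],B,s2[2:],tri(A,B),at(F["top"],*A,z),at(F["scene"],*B,z))
for nm,a,z in [("free",(447,279),.01),("cross",(445,243),.018),("copper",(450,315),.018),("white",(366,216),.043),("head",(42,259),.19)]: print(nm,at(F["top"],*a,z))
for nm,a,z in [("free",(211,273),.01),("cross",(226,295),.018),("copper",(200,254),.018)]: print(nm,at(F["scene"],*a,z))
t=F["top"]["color"]; 
cv2.imwrite("pics/crop.png",np.hstack([cv2.resize(t[242:302,100:165],(390,360),interpolation=cv2.INTER_CUBIC),cv2.resize(F["scene"]["color"][150:210,405:470],(390,360),interpolation=cv2.INTER_CUBIC)]))
cv2.imwrite("pics/tray.png",np.hstack([cv2.resize(t[220:340,400:500],(500,600),interpolation=cv2.INTER_CUBIC)]))
o=r.get_obs();print(R.from_rotvec(o["orientation"]).as_matrix().round(4))
E
```

```text
rec [132.70918367 271.94897959] [ 17  15 196] [435.76136364 174.72727273] [12 10 88] (array([0.47440534, 0.33342307, 0.04528813]), np.float64(0.0006596787465216835)) [0.47460325 0.33384647 0.045     ] [0.47411466 0.33329832 0.045     ]
red [336.02173913 301.52173913] [12 12 46] [290.56 217.44] [ 8  6 25] (array([ 0.43501504, -0.05336049,  0.03809133]), np.float64(0.0014728944476998273)) [ 0.43451865 -0.05399348  0.04      ] [ 0.43711034 -0.0534925   0.04      ]
green [274.64220183 273.14678899] [ 12  12 109] [345.33333333 214.25      ] [ 8  6 36] (array([0.48448585, 0.06506556, 0.03686832]), np.float64(0.0008344794699711819)) [0.48381352 0.06438823 0.04      ] [0.48740187 0.06369952 0.04      ]
blue [275.94230769 214.70192308] [ 11  12 104] [373.40816327 245.20408163] [ 9  7 49] (array([0.5998744 , 0.06933532, 0.03747833]), np.float64(0.0009908175605061946)) [0.59895879 0.06863636 0.04      ] [0.60191467 0.06838735 0.04      ]
free [ 0.48992151 -0.27020363  0.01      ]
cross [ 0.56011092 -0.26551193  0.018     ]
copper [ 0.41941546 -0.27309086  0.018     ]
white [ 0.60229431 -0.10681987  0.043     ]
head [0.46827682 0.43388425 0.19      ]
free [ 0.48349621 -0.26892709  0.01      ]
cross [ 0.5612854  -0.26366211  0.018     ]
copper [ 0.42689375 -0.27252317  0.018     ]
[[-5.000e-04  4.030e-01 -9.152e-01]
 [ 1.000e-03 -9.152e-01 -4.030e-01]
 [-1.000e+00 -1.100e-03  1.000e-04]]
```

View pics/crop.png

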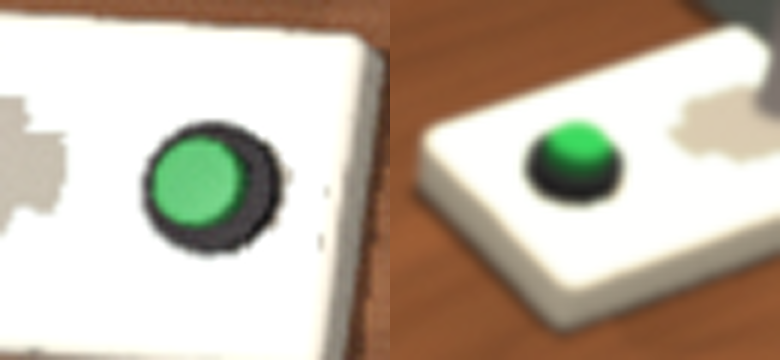

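View pics/tray.png

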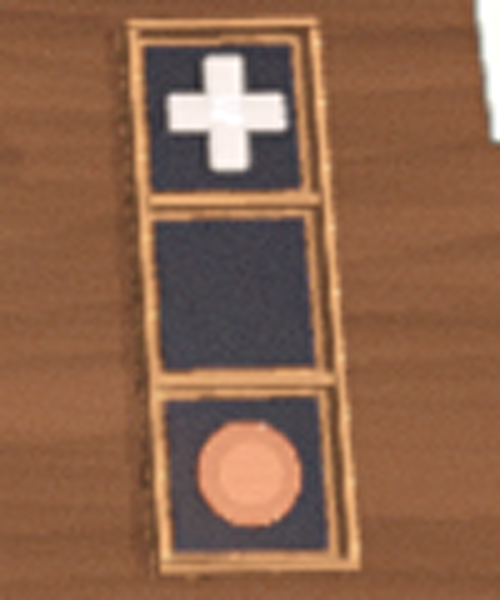

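The crops confirm the record button, slightly offset in its black housing by parallax, with its top near z = 45 mm. The middle place is the empty one, its pad centred at about px (447,279).

Targets: button (0.474, 0.333), red (0.4355, -0.0537), free (0.4895, -0.2697). I'll keep the orientation constant.

```bash
cat >> h.py <<'E'
def plan(*pts,step=.042):
    o=r.get_obs();M=R.from_rotvec(o["orientation"]).as_matrix();p=o["tcp_pos"]
    print("t",round(o["clock"],2),p.round(4),"F",o["contact_force"].round(2),"w",round(o["grip_width"],4),"axis",M[:,0].round(4))
    for q in pts:
        d=M.T@(np.array(q)-p);n=int(np.ceil(np.linalg.norm(d)/step));print(q,n,"rows of",(d/n).round(4));p=np.array(q)
E
python3 -c "
from h import *
plan((.46,-.36,.29),(.56,0,.29),(.474,.331,.29))"
```

```text
t 0.2 [ 0.2719 -0.6174  0.2477] F [ 0.31 -0.85 -0.35] w 0.0855 axis [-5.e-04  1.e-03 -1.e+00]
(0.46, -0.36, 0.29) 8 rows of [-0.0053 -0.02   -0.0345]
(0.56, 0, 0.29) 9 rows of [ 0.     -0.0321 -0.0263]
(0.474, 0.331, 0.29) 9 rows of [ 0.     -0.0375 -0.0061]
```

Call:
apply_moves:
  increments: "0 -0.005 -0.02 -0.0345 0 0 0;0 -0.005 -0.02 -0.0345 0 0 0;0 -0.005 -0.02 -0.0345 0 0 0;0 -0.005 -0.02 -0.0345 0 0 0;0 -0.005 -0.02 -0.0345 0 0 0;0 -0.005 -0.02 -0.0345 0 0 0;0 -0.005 -0.02 -0.0345 0 0 0;0 -0.005 -0.02 -0.0345 0 0 0"
  squeeze: 20

```text
clock: 1.0
tcp_pos: [0.4608, -0.3586, 0.2885]
orientation: [1.993, 0.419, -1.993]
contact_force: [0.8, -1.2, -0.2]
grip_width: -0.0001
```

Call:
apply_moves:
  increments: "0 0 -0.036 -0.0296 0 0 0;0 0 -0.036 -0.0296 0 0 0;0 0 -0.036 -0.0296 0 0 0;0 0 -0.036 -0.0296 0 0 0;0 0 -0.036 -0.0296 0 0 0;0 0 -0.036 -0.0296 0 0 0;0 0 -0.036 -0.0296 0 0 0;0 0 -0.036 -0.0296 0 0 0"

```text
clock: 1.8
tcp_pos: [0.5609, 0.0006, 0.2884]
orientation: [1.993, 0.419, -1.993]
contact_force: [0.6, -0.1, 0.6]
grip_width: 0.0
```

Call:
apply_moves:
  increments: "0 0 -0.042 -0.007 0 0 0;0 0 -0.042 -0.007 0 0 0;0 0 -0.042 -0.007 0 0 0;0 0 -0.042 -0.007 0 0 0;0 0 -0.042 -0.007 0 0 0;0 0 -0.042 -0.007 0 0 0;0 0 -0.042 -0.007 0 0 0;0 0 0 0 0 0 0"

```text
clock: 2.6
tcp_pos: [0.4838, 0.2947, 0.2886]
orientation: [1.988, 0.433, -1.989]
contact_force: [0.6, -0.8, -0.3]
grip_width: -0.0002
```

```bash
python3 -c "
from h import *
plan((.474,.331,.15),(.474,.331,.1),step=.03)
f=r.grab_frame('top');g=r.grab_frame('scene');cv2.imwrite('pics/b.png',np.hstack([f['color'][100:400,0:400],g['color'][0:300,240:640]]))"
```

```text
t 2.6 [0.4838 0.2947 0.2886] F [ 0.62 -0.85 -0.28] w -0.0002 axis [-0.0011  0.0039 -1.    ]
(0.474, 0.331, 0.15) 5 rows of [ 0.0277 -0.0073 -0.0012]
(0.474, 0.331, 0.1) 2 rows of [0.025  0.0001 0.    ]
```

View pics/b.png

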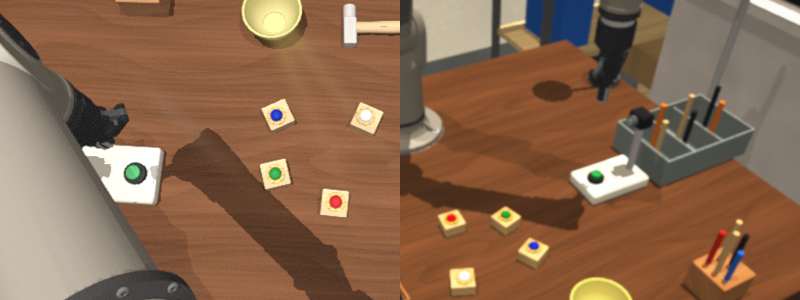

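The picture shows the gripper shut above the camera. Fingertips are at about (125,210) in the top view and (443,98) in the scene view. I'll check that against the reported TCP.

```bash
python3 -c "
from h import *
f=r.grab_frame('top');g=r.grab_frame('scene')
for a,z in((125,210),.27),((125,210),.26):print(at(f,*a,z))
print(at(g,443,98,.27),r.get_obs()['joints'].round(3))
plan((.474,.331,.2886),(.474,.331,.15),(.474,.331,.1),step=.03)"
```

```text
[0.53506405 0.27524623 0.27      ]
[0.53776521 0.27918195 0.26      ]
[0.47601502 0.30506674 0.27      ] [-0.271  0.298 -0.456  1.75   0.144  1.128 -1.929]
t 2.8 [0.4877 0.2863 0.288 ] F [ 0.6   0.08 -0.77] w 0.0 axis [-1.0e-04 -1.1e-03 -1.0e+00]
(0.474, 0.331, 0.2886) 2 rows of [-0.0003 -0.0232 -0.0027]
(0.474, 0.331, 0.15) 5 rows of [ 0.0277 -0.     -0.    ]
(0.474, 0.331, 0.1) 2 rows of [ 0.025 -0.    -0.   ]
```

Call:
apply_moves:
  increments: "0 0 -0.0155 -0.002 0 0 0;0 0 -0.0155 -0.002 0 0 0;0 0 -0.0155 -0.002 0 0 0;0 0.03 0 0 0 0 0;0 0.035 0 0 0 0 0;0 0.035 0 0 0 0 0;0 0.03 0 0 0 0 0;0 0 0 0 0 0 0"

```text
clock: 3.6
tcp_pos: [0.4712, 0.332, 0.1544]
orientation: [1.984, 0.418, -1.998]
contact_force: [-0.4, 0.1, 0.1]
grip_width: 0.0003
```

```bash
python3 -c "
from h import *
f=r.grab_frame('top');g=r.grab_frame('scene')
plan((.474,.331,.1),(.474,.331,.07),step=.03)
cv2.imwrite('pics/c.png',np.hstack([cv2.resize(f['color'][222:322,60:190],(390,300)),cv2.resize(g['color'][90:220,370:530],(400,300))]))"
```

```text
t 3.7 [0.4736 0.3338 0.1587] F [-0.11 -0.28  0.09] w 0.0 axis [-7.e-04  2.e-04 -1.e+00]
(0.474, 0.331, 0.1) 2 rows of [0.0293 0.0014 0.0003]
(0.474, 0.331, 0.07) 1 rows of [ 0.03  0.   -0.  ]
```

View pics/c.png

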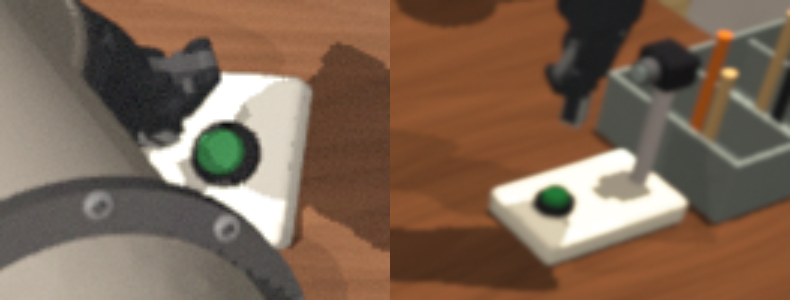

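```bash
python3 -c "
from h import *
g=r.grab_frame('scene');f=r.grab_frame('top')
print('tip',at(g,444,142,.142))
for z in(.165,.175,.185):print('lens',at(g,467,120,z),'head right/centre',at(g,480,117,z))
for u in (30,42,58,63):print(u,at(f,u,259,.19))
"
```

```text
tip [0.47350683 0.33802855 0.142     ]
lens [0.45153462 0.4190759  0.165     ] head right/centre [0.45620216 0.45539378 0.165     ]
lens [0.46255512 0.40741972 0.175     ] head right/centre [0.46715719 0.44322818 0.175     ]
lens [0.47357563 0.39576354 0.185     ] head right/centre [0.47811223 0.43106258 0.185     ]
30 [0.46746874 0.45392222 0.19      ]
42 [0.46827682 0.43388425 0.19      ]
58 [0.46934932 0.40723442 0.19      ]
63 [0.46968336 0.39892145 0.19      ]
```

The lens tip is at y≈0.40. Turning the hand 24° squares it to the camera and gives about 28 mm clearance.

Call:
apply_moves:
  increments: "0 0 0 0 0.87 0 0;0 0 0 0 0.87 0 0;0 0 0 0 0.87 0 0;0 0 0 0 0.87 0 0;0 0 0 0 0 0 0;0 0 0 0 0 0 0;0 0 0 0 0 0 0;0 0 0 0 0 0 0"

```text
clock: 4.6
tcp_pos: [0.4741, 0.3328, 0.1586]
orientation: [-2.221, 0.002, 2.22]
contact_force: [0.9, 0.4, -0.7]
grip_width: 0.0002
```

```bash
python3 -c "
from h import *
plan((.474,.330,.095),(.474,.330,.07),step=.03);print(R.from_rotvec(r.get_obs()['orientation']).as_matrix().round(3),r.get_obs()['joints'].round(2))"
```

```text
t 4.6 [0.4741 0.3328 0.1586] F [ 0.88  0.43 -0.7 ] w 0.0002 axis [ 3.e-04  3.e-04 -1.e+00]
(0.474, 0.33, 0.095) 3 rows of [0.0212 0.0009 0.    ]
(0.474, 0.33, 0.07) 1 rows of [0.025 0.    0.   ]
[[ 0.    -0.002 -1.   ]
 [ 0.    -1.     0.002]
 [-1.    -0.    -0.   ]] [-0.45  0.45 -0.35  1.85  0.19  0.88 -2.46]
```

Call:
apply_moves:
  increments: "0 0.02 0.001 0 0 0 0;0 0.02 0.001 0 0 0 0;0 0.02 0.001 0 0 0 0;0 0.01 0 0 0 0 0;0 0.005 0 0 0 0 0;0 0 0 0 0 0 0;0 0 0 0 0 0 0;0 0 0 0 0 0 0"

```text
clock: 5.4
tcp_pos: [0.4745, 0.3302, 0.0842]
orientation: [-2.221, 0.002, 2.218]
contact_force: [0.2, -0.7, -0.7]
grip_width: -0.0
```

Call:
apply_moves:
  increments: "0 0.003 0 0 0 0 0;0 0.003 0 0 0 0 0;0 0.003 0 0 0 0 0;0 0.003 0 0 0 0 0;0 0.003 0 0 0 0 0;0 0 0 0 0 0 0;0 0 0 0 0 0 0;0 0 0 0 0 0 0"

```text
clock: 6.2
tcp_pos: [0.4738, 0.3296, 0.0684]
orientation: [-2.22, 0.003, 2.22]
contact_force: [-0.6, -0.8, 1.4]
grip_width: 0.0002
```

Call:
apply_moves:
  increments: "0 0.0015 0 0 0 0 0;0 0.0015 0 0 0 0 0;0 0.0015 0 0 0 0 0;0 0.0015 0 0 0 0 0;0 0 0 0 0 0 0;0 0 0 0 0 0 0;0 0 0 0 0 0 0;0 0 0 0 0 0 0"

```text
clock: 7.0
tcp_pos: [0.474, 0.3297, 0.063]
orientation: [-2.22, 0.003, 2.22]
contact_force: [-3.2, -3.1, 10.2]
grip_width: 0.0003
```

```bash
python3 -c "
from h import *
g=r.grab_frame('scene')
plan()
cv2.imwrite('pics/d.png',cv2.resize(g['color'][90:220,370:530],(800,600),interpolation=cv2.INTER_CUBIC))"
```

```text
t 7.05 [0.474  0.3297 0.063 ] F [-1.95 -2.91  9.44] w -0.0 axis [ 3.e-04 -2.e-04 -1.e+00]
```

View pics/d.png

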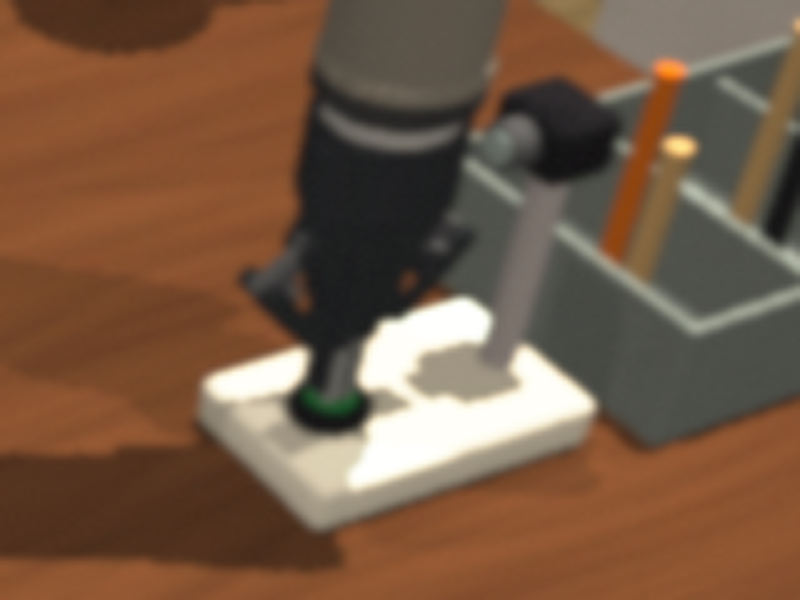

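The button looks flush under the shut fingertips, with a clear gap to the lens. I'll press slightly more to confirm the hard stop, then lift straight up.

Call:
apply_moves:
  increments: "0 0.001 0 0 0 0 0;0 0.001 0 0 0 0 0;0 0 0 0 0 0 0;0 0 0 0 0 0 0;0 0 0 0 0 0 0;0 0 0 0 0 0 0;0 0 0 0 0 0 0;0 0 0 0 0 0 0"

```text
clock: 7.85
tcp_pos: [0.474, 0.3298, 0.0627]
orientation: [-2.221, 0.004, 2.219]
contact_force: [-7.7, -6.8, 26.2]
grip_width: 0.0
```

Hard stop reached (26 N at 5.7 mm below first contact). Lifting.

Call:
apply_moves:
  increments: "0 -0.01 0 0 0 0 0;0 -0.02 0 0 0 0 0;0 -0.03 0 0 0 0 0;0 -0.035 0 0 0 0 0;0 -0.035 0 0 0 0 0;0 -0.035 0 0 0 0 0;0 -0.035 0 0 0 0 0;0 -0.02 0 0 0 0 0"

```text
clock: 8.65
tcp_pos: [0.4748, 0.3304, 0.2832]
orientation: [-2.222, 0.0, 2.215]
contact_force: [0.4, -0.6, -0.0]
grip_width: 0.0004
```

```bash
python3 -c "
from h import *
g=r.grab_frame('scene')
h=cv2.cvtColor(g['color'][160:190,420:452],cv2.COLOR_BGR2HSV);m=cv2.inRange(h,(45,80,40),(90,255,255));print(m.sum()//255,np.argwhere(m).mean(0)+[160,420])
plan((.46,.2,.28),(.4355,-.0537,.28),step=.038)"
```

```text
96 [174.80208333 435.80208333]
t 8.7 [0.4756 0.3313 0.2858] F [0.24 0.43 1.78] w 0.0002 axis [ 0.0063  0.0047 -1.    ]
(0.46, 0.2, 0.28) 4 rows of [0.0013 0.0328 0.0038]
(0.4355, -0.0537, 0.28) 7 rows of [-0.0002  0.0363  0.0034]
```

The button has come up again, with the same centroid as before. Now to the red brooch.

Call:
apply_moves:
  increments: "0 0 0.035 0.0035 0 0 0;0 0 0.035 0.0035 0 0 0;0 0 0.035 0.0035 0 0 0;0 0 0.035 0.0035 0 0 0;0 0 0.035 0.0035 0 0 0;0 0 0.035 0.0035 0 0 0;0 0 0.035 0.0035 0 0 0;0 0 0.035 0.0035 0 0 0"

```text
clock: 9.5
tcp_pos: [0.4448, 0.0483, 0.28]
orientation: [-2.22, 0.003, 2.22]
contact_force: [0.1, 0.1, 0.2]
grip_width: 0.0004
```

Call:
apply_moves:
  increments: "0 0 0.035 0.0035 0 0 0;0 0 0.035 0.0035 0 0 0;0 0 0.035 0.0035 0 0 0;0 0 0 0.002 0 0 0;0 0 0 0 0 0 0;0 0 0 0 0 0 0;0 0 0 0 0 0 0;0 0 0 0 0 0 0"

```text
clock: 10.3
tcp_pos: [0.4326, -0.0542, 0.2803]
orientation: [-2.221, 0.001, 2.221]
contact_force: [0.7, 0.6, 0.8]
grip_width: 0.0001
```

```bash
python3 -c "
from h import *
plan((.4355,-.0537,.12),(.4355,-.0537,.083),step=.04)"
```

```text
t 10.3 [ 0.4326 -0.0542  0.2803] F [0.68 0.62 0.8 ] w 0.0001 axis [ 1.e-04  1.e-04 -1.e+00]
(0.4355, -0.0537, 0.12) 5 rows of [ 0.0321 -0.0001 -0.0006]
(0.4355, -0.0537, 0.083) 1 rows of [0.037 0.    0.   ]
```

Call:
apply_moves:
  increments: "0 0.03 0 -0.001 0 0 0;0 0.03 0 -0.001 0 0 0;0 0.03 0 -0.001 0 0 0;0 0.03 0 0 0 0 0;0 0.03 0 0 0 0 0;0 0.02 0 0 0 0 0;0 0.015 0 0 0 0 0;0 0.011 0 0 0 0 0"

```text
clock: 11.1
tcp_pos: [0.4352, -0.0546, 0.0832]
orientation: [-2.219, 0.002, 2.222]
contact_force: [0.7, -0.3, -0.3]
grip_width: 0.0003
```

```bash
python3 -c "
from h import *
f=r.grab_frame('top');g=r.grab_frame('scene')
plan()
cv2.imwrite('pics/e.png',np.hstack([cv2.resize(f['color'][240:360,270:390],(400,400)),cv2.resize(g['color'][150:250,240:340],(400,400),interpolation=cv2.INTER_CUBIC)]))"
```

```text
t 11.2 [ 0.4347 -0.0548  0.0832] F [ 1.4   0.19 -0.48] w 0.0002 axis [-2.3e-03  2.0e-04 -1.0e+00]
```

View pics/e.png

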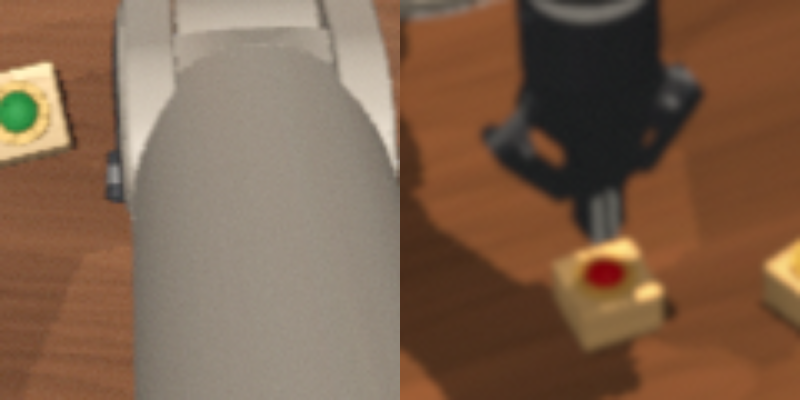

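The fingertips, at about px (291,210) in the scene view, are straight above the red stone at (291,218) with a visible gap. Holding for over 2 s.

Call:
apply_moves:
  increments: "0 0 0 0 0 0 0;0 0 0 0 0 0 0;0 0 0 0 0 0 0;0 0 0 0 0 0 0;0 0 0 0 0 0 0;0 0 0 0 0 0 0;0 0 0 0 0 0 0;0 0 0 0 0 0 0"

```text
clock: 12.0
tcp_pos: [0.4353, -0.0552, 0.0843]
orientation: [-2.22, 0.003, 2.22]
contact_force: [-0.1, -0.9, 0.2]
grip_width: -0.0001
```

Call:
apply_moves:
  increments: "0 0 0 0 0 0 0;0 0 0 0 0 0 0;0 0 0 0 0 0 0;0 0 0 0 0 0 0;0 0 0 0 0 0 0;0 0 0 0 0 0 0;0 0 0 0 0 0 0;0 0 0 0 0 0 0"

```text
clock: 12.8
tcp_pos: [0.4353, -0.0552, 0.0843]
orientation: [-2.22, 0.003, 2.22]
contact_force: [1.0, 0.2, -0.0]
grip_width: -0.0001
```

Call:
apply_moves:
  increments: "0 0 0 0 0 0 0;0 0 0 0 0 0 0;0 0 0 0 0 0 0;0 0 0 0 0 0 0;0 0 0 0 0 0 0;0 0 0 0 0 0 0;0 0 0 0 0 0 0;0 0 0 0 0 0 0"

```text
clock: 13.6
tcp_pos: [0.4353, -0.0552, 0.0843]
orientation: [-2.22, 0.003, 2.22]
contact_force: [0.4, -0.4, -0.1]
grip_width: -0.0001
```

Call:
apply_moves:
  increments: "0 0 0 0 0 0 0;0 0 0 0 0 0 0;0 0 0 0 0 0 0;0 0 0 0 0 0 0;0 0 0 0 0 0 0;0 0 0 0 0 0 0;0 0 0 0 0 0 0;0 0 0 0 0 0 0"

```text
clock: 14.4
tcp_pos: [0.4354, -0.0552, 0.0843]
orientation: [-2.22, 0.003, 2.22]
contact_force: [0.1, -1.2, -0.5]
grip_width: -0.0002
```

Call:
apply_moves:
  increments: "0 -0.02 0 0 0 0 0;0 -0.03 0 0 0 0 0;0 -0.03 0 0 0 0 0;0 -0.03 0 0 0 0 0;0 -0.03 0 0 0 0 0;0 -0.03 0 0 0 0 0;0 -0.02 0 0 0 0 0;0 0 0 0 0 0 0"

```text
clock: 15.2
tcp_pos: [0.4369, -0.0552, 0.2771]
orientation: [-2.226, 0.004, 2.214]
contact_force: [0.8, -0.3, -0.6]
grip_width: -0.0
```

```bash
python3 -c "
from h import *
plan((.4895,-.2697,.27),(.4895,-.2697,.052),step=.03)"
```

```text
t 15.2 [ 0.4369 -0.0552  0.2771] F [ 0.77 -0.32 -0.64] w -0.0 axis [ 5.7e-03 -3.0e-04 -1.0e+00]
(0.4895, -0.2697, 0.27) 8 rows of [ 0.0009  0.0268 -0.0066]
(0.4895, -0.2697, 0.052) 8 rows of [ 0.0272 -0.      0.0002]
```

Call:
apply_moves:
  increments: "0 0 0.027 -0.007 0 0 0;0 0 0.027 -0.007 0 0 0;0 0 0.027 -0.007 0 0 0;0 0 0.027 -0.007 0 0 0;0 0 0.027 -0.007 0 0 0;0 0 0.027 -0.007 0 0 0;0 0 0.027 -0.007 0 0 0;0 0 0.0255 -0.005 0 0 0"

```text
clock: 16.0
tcp_pos: [0.4885, -0.2708, 0.2729]
orientation: [-2.218, 0.003, 2.222]
contact_force: [0.1, -0.4, -0.1]
grip_width: 0.0001
```

Call:
apply_moves:
  increments: "0 0 0 0 0 0 0;0 0 0 0 0 0 0;0 0.03 0 0 0 0 0;0 0.03 0 0 0 0 0;0 0.03 0 0 0 0 0;0 0.03 0 0 0 0 0;0 0.02 0 0 0 0 0;0 0 0 0 0 0 0"

```text
clock: 16.8
tcp_pos: [0.4866, -0.2673, 0.1312]
orientation: [-2.213, -0.003, 2.226]
contact_force: [-0.1, -0.3, -0.1]
grip_width: -0.0
```

```bash
python3 -c "
from h import *
plan((.4895,-.2697,.052),step=.02)"
```

```text
t 16.8 [ 0.4866 -0.2673  0.1312] F [-0.08 -0.29 -0.15] w -0.0 axis [-0.0059  0.0032 -1.    ]
(0.4895, -0.2697, 0.052) 4 rows of [ 0.0198  0.0007 -0.0008]
```

Call:
apply_moves:
  increments: "0 0.02 0 0 0 0 0;0 0.02 0 0 0 0 0;0 0.015 0 0 0 0 0;0 0.012 0 0 0 0 0;0 0 0 0 0 0 0;0 0 0 0 0 0 0;0 0 0 0 0 0 0;0 0 0 0 0 0 0"

```text
clock: 17.6
tcp_pos: [0.4893, -0.2701, 0.0682]
orientation: [-2.222, 0.004, 2.219]
contact_force: [0.3, 0.3, -0.4]
grip_width: -0.0
```

```bash
python3 -c "
from h import *
f=r.grab_frame('top');g=r.grab_frame('scene')
plan((.4895,-.2697,.051),step=.05)
cv2.imwrite('pics/f.png',np.hstack([cv2.resize(f['color'][210:350,380:520],(400,400)),cv2.resize(g['color'][210:330,150:270],(400,400),interpolation=cv2.INTER_CUBIC)]))"
```

```text
t 17.7 [ 0.4891 -0.27    0.0679] F [ 0.5  -1.52  0.31] w -0.0003 axis [ 1.e-03 -4.e-04 -1.e+00]
(0.4895, -0.2697, 0.051) 1 rows of [ 0.0169 -0.0003 -0.0004]
```

View pics/f.png

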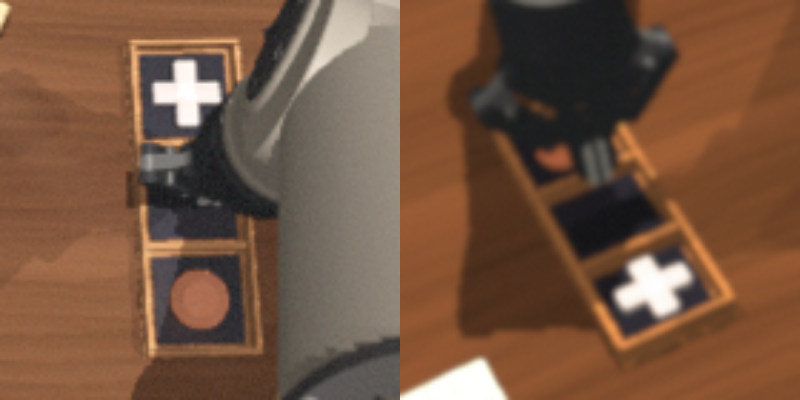

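The fingertips, at px (209,263) in the scene view, stand over the middle, empty place. I'll go 15 mm lower and hold.

Call:
apply_moves:
  increments: "0 0.005 0 0 0 0 0;0 0.005 0 0 0 0 0;0 0.005 0 0 0 0 0;0 0 0 0 0 0 0;0 0 0 0 0 0 0;0 0 0 0 0 0 0;0 0 0 0 0 0 0;0 0 0 0 0 0 0"

```text
clock: 18.5
tcp_pos: [0.4889, -0.2699, 0.0525]
orientation: [-2.22, 0.003, 2.22]
contact_force: [0.6, -0.2, -0.5]
grip_width: 0.0002
```

Call:
apply_moves:
  increments: "0 0 0 0 0 0 0;0 0 0 0 0 0 0;0 0 0 0 0 0 0;0 0 0 0 0 0 0;0 0 0 0 0 0 0;0 0 0 0 0 0 0;0 0 0 0 0 0 0;0 0 0 0 0 0 0"

```text
clock: 19.3
tcp_pos: [0.4887, -0.2699, 0.0523]
orientation: [-2.22, 0.003, 2.22]
contact_force: [0.4, -0.0, -1.0]
grip_width: -0.0003
```

Call:
apply_moves:
  increments: "0 0 0 0 0 0 0;0 0 0 0 0 0 0;0 0 0 0 0 0 0;0 0 0 0 0 0 0;0 0 0 0 0 0 0;0 0 0 0 0 0 0;0 0 0 0 0 0 0;0 0 0 0 0 0 0"

```text
clock: 20.1
tcp_pos: [0.4888, -0.2698, 0.0523]
orientation: [-2.22, 0.003, 2.22]
contact_force: [-0.8, -1.5, -0.4]
grip_width: -0.0005
```

Call:
apply_moves:
  increments: "0 0 0 0 0 0 0;0 0 0 0 0 0 0;0 0 0 0 0 0 0;0 0 0 0 0 0 0;0 0 0 0 0 0 0;0 0 0 0 0 0 0;0 0 0 0 0 0 0;0 0 0 0 0 0 0"

```text
clock: 20.9
tcp_pos: [0.4888, -0.2699, 0.0523]
orientation: [-2.22, 0.003, 2.22]
contact_force: [0.0, 0.9, -0.3]
grip_width: -0.0
```

Call:
apply_moves:
  increments: "0 0 0 0 0 0 0;0 0 0 0 0 0 0;0 0 0 0 0 0 0;0 0 0 0 0 0 0;0 0 0 0 0 0 0;0 0 0 0 0 0 0;0 0 0 0 0 0 0;0 0 0 0 0 0 0"

```text
clock: 21.7
tcp_pos: [0.4887, -0.2699, 0.0523]
orientation: [-2.22, 0.003, 2.22]
contact_force: [0.7, 0.5, -0.5]
grip_width: 0.0001
```

```bash
python3 -c "
from h import *
g=r.grab_frame('scene')
plan()
for n,(u,v),lo,hi in [('red',(291,218),(0,180,120),(6,255,255)),('rec',(436,176),(45,80,40),(90,255,255))]:
    m=cv2.inRange(cv2.cvtColor(g['color'][v-18:v+18,u-18:u+18],cv2.COLOR_BGR2HSV),lo,hi);print(n,np.argwhere(m).mean(0)[::-1]+[u-18,v-18])
cv2.imwrite('pics/g.png',np.hstack([cv2.resize(g['color'][210:330,150:270],(400,400),interpolation=cv2.INTER_CUBIC),cv2.resize(g['color'],(400,300))[:,:].copy() if 0 else cv2.resize(g['color'][140:300,240:460],(400,400))]))"
```

```text
t 21.75 [ 0.4888 -0.2699  0.0523] F [0.   0.2  0.04] w -0.0 axis [ 1.e-04 -0.e+00 -1.e+00]
red [290.58333333 217.5       ]
rec [435.77011494 174.7816092 ]
```

View pics/g.png

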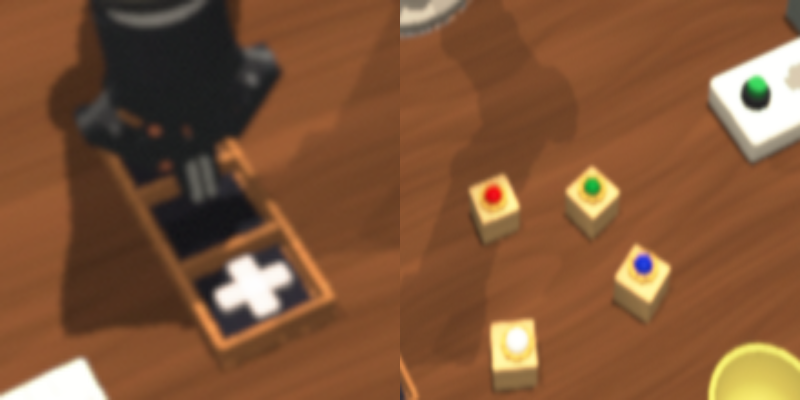

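The fingertips, at about px (210,269), are over the empty place. Brooches and button are where they were, and nothing is in contact.

```bash
python3 -c "
from bench import r
print(r.hand_in())"
```

```text
the job is handed in; nothing more can be done
None
```

The job was handed in at about 21.8 s, with the arm still pointing at the empty middle place in the tray.

- **Record button:** I pressed it to its hard stop, about 5.7 mm below first contact and with up to 26 N at the wrist. It came up again: its pixel position matched the one before the press.
- **Red brooch:** I held the shut fingertips about 2.4 cm above the stone for about 3.3 s.
- **Empty place:** I then held them about 2.5 cm above the empty pad for over 3 s and stayed there. Travel between the pieces was with the fingertips at about 26 cm.
- **Last checks:** the contact force was only sensor noise. The red stone and button were at their original pixels, and the other brooches looked undisturbed.
- **Uncertainty:** button contact came about 7 mm higher than my camera estimate of the button top. If the fingertips reach further than the stated 17 mm, the real gaps were about 1.7 cm, still within 1 to 4 cm. During both holds the arm hid the target from the top camera, so I checked alignment from the scene camera and the reported arm position.

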